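Set the paint roller mixer to the yellow mark and start it

ROBOT

A 6-joint arm with a two-finger parallel gripper is mounted at the origin on the work surface. World frame = base frame: x ahead of the robot, y to its left, z up, the work surface at z = 0. Lengths are in m, angles in degrees, forces in N, time in s.
With the tool pointing down it reaches from about 0.4 to 0.825 m from the base axis. Payload 7 kg.
Tool frame: the origin (TCP) lies between the finger pads; the fingertips stand 11 mm ahead of it and the grasp point (between the pads) lies 8 mm behind it (r.tcp_to_tips is the distance from the TCP to the fingertips, in m); x points along the fingers, y is the direction in which the jaws open and shut, and the axes are right-handed (so a half turn about x gives the same grasp; the last joint's range is limited). The gripper opens to 88 mm and grips with 3 to 60 N. Pads are 19 mm wide; open, the fingers measure 130 mm over their backs; the gripper's body (78 mm by 193 mm) begins 47 mm behind the grasp point.
Start: joints at [-54.425, 20.546, 0.682, 0, -70.136, -16.507], TCP at [0.22, -0.638, 0.238] pointing down, gripper open.
Joint ranges: [-176.03, 176.03], [-82.01, 121.73], [-58.28, 71.71], [-173.87, 95.51], [-174.79, -0.11], [-173.66, 173.66]. Speed limits (degrees/s): [136.94, 136.94, 172.46, 180, 180, 180].

INTERFACE

Orientations are given as [roll, pitch, yaw] about the fixed x, y, z axes, in that order (R = Rz(yaw) Ry(pitch) Rx(roll)).
In Python, from plant import r gives the robot as it stands.
- The arm moves only by the tool arm_command, never from a script. Its argument "plan" is a list of rows, each an object of numbers: "dx", "dy", "dz": the shift along the tool's x, y, z each as a share of 0.02 m, from -1 to 1; "wx", "wy", "wz": the turn, a rotation vector about the tool's x, y, z each as a share of 0.08 rad, from -1 to 1. In form: [{"dx": .., "dy": .., "dz": .., "wx": .., "wy": .., "wz": ..}, ...]. A call has 1 to 20 rows; each row shifts and turns the pose as measured when the row begins, along the tool's axes as they then stand; what a row does not reach is not made up. A row lasts 1/12 s, in which the tool goes at most 41.7 mm and 7.16 degrees, less where a joint would pass 70% of its speed; a pose out of reach is approached as far as the arm can. A call with a number of a shift or a turn outside -1 to 1 is refused whole. A call with a gripper value outside its range is refused whole. "fingers" is the closure, from -1 (fully open) to 1 (shut), so that 0 is half open, set as the call begins (left out, the last holds). The fingers move at their own pace and stop on an object; "force" is the grip in N (left out, the last holds). Time passes only in rows, so rows that do not move let the fingers close. It gives the time, the measured TCP pose, the force and the opening at its end, in the units of the state.
- r.get_state(): the state, without advancing time (a new reading comes with each control period).
- r.capture(name): name is "side" or "top"; returns (picture, depth): 400x640x3 uint8, red, green, blue; 400x640 float32, m along the optical axis (not along the pixel's ray), 0 where there is no reading.
- r.camera_model(name): a dict with "vertical_fov" (degrees; the focal length in pixels is half the picture's height over the tangent of half this angle, whatever the lens; pixels are square), "cx", "cy" (the principal point, pixels), "R" (3x3) and "t" (3): a world point X has camera coordinates R X + t. Camera axes: x right, y down, z forward; pixel columns grow to the right and rows downward; lengths in m; the calibration is good to about 2 mm. A picture is of the moment at which its call begins. camera_model takes no time and is no camera call.
- r.close_job(): hands the job in, once; it reports no verdict.
Trained networks look in the newest picture that a camera, given by its name, has taken for a name from the list of things; names that differ only in an ending like _2 or _b are one class to them, and where a whole thing is asked for, a point or a joint stands for the part that bears it (a point fixed in the world has none). Each returns a list of dicts, best first, with "score" (0 to 1); they miss things now and then, are a little off and sometimes report something else, mostly with a low value. They report only what shows in the picture. A call takes as long as a camera call.
- r.cut_out(camera, query): "mask" (400x640 bool, what is visible of it) and "bbox" ([left, top, width, height] in pixels, round what is visible of it).
- r.spot_point(camera, query): "centre" ([column, row] in pixels: a listed point, or the origin of a listed thing).
The state is a dict: "time_s": time; "joints": joint angles; "qd": joint speeds; "joint_torque": joint torques, N m; "tcp_pos": TCP position; "eef_rot": TCP orientation; "contact_force": force on the tool from outside, world axes, zero at the start; "moment": the same for the moment, N m; "gripper_width": finger opening in m.
Only numpy, scipy, OpenCV 4.12 (cv2) and the standard library are available. Lean on these libraries where they do the work, as an engineer would, in place of code of your own. Each camera call takes 0.05 s, during which the arm holds its last target.

TASK

The bottle of yellow paint lies ready on the roller mixer. With a fingertip, gently push the white pointer of the speed selector round, click by click, until it rests in the click at the yellow dot, and only then press the green start button fully down and let it come up again. Do not pinch the selector, and leave the bottle, the paint tins and everything else on the table where they are.

Things in the scene. Friction and masses are not known exactly. Their poses are not given: they have to be found in the camera images.
- mixer: Bottle roller mixer, fixed: grey-green box 220 (x) x 420 (y) x 50 mm high. Origin: centre of its underside; x points away from the operator's side, y left. Flat top 50 mm above the table. Left half: black panel with selector, axis at (0, 110) mm, and start button at (-72, 12) mm in this frame. Right half: two rubber rollers between cheeks, up to 90 mm above the table, with the bottle on them.
- selector (a joint): Selector angle, rad, growing clockwise seen from above. Clicks 0 to 7 at 0, 0.698, ... 4.887 (40 degrees apart), stops at both ends. At 0 the pointer points 140 degrees counter-clockwise from the mixer's x axis; between 3 and 4, along it. Starts at click 3 or 4. About 2 N sideways near the pointer's end takes it over a click; past half-way it jumps into the next by itself and stays.
- selector_axis (a point): Point on the selector's vertical axis, level with the pointer's top, 86 mm above the table. A black disc 54 mm across, top 62 mm above the table, carries a white bar (the pointer), 11 mm wide, from the axis out to 50 mm on one side only; its sides span 62 to 86 mm above the table. Beyond the disc (27 mm from the axis) the bar overhangs the free flat deck, 50 mm above the table.
- selector_tip (a point): Outer end of the white pointer bar, 50 mm from the axis, 74 mm above the table.
- selector_aim (a point): The point 64 mm out from the selector axis in the pointer's direction, 51 mm above the table: it lies over a dot when the pointer points at that dot.
- dot_yellow: Yellow sticker dot, 16 mm across, flat on the panel, 64 mm from the selector axis at click 1, 2, 5 or 6: the wanted setting. Origin at its centre.
- dot_red: Red sticker dot, the same, at another of those clicks.
- dot_blue: Blue sticker dot, the same.
- dot_pink: Pink sticker dot, the same.
- start (a joint): Travel of the green start button, m: 0 up, 0.006 fully down. A spring brings it up again; fully down takes 5 N.
- start_top (a point): Centre of the top face of the green start button, 28 mm across, 72 mm above the table when up; it is pressed straight down. It stands in an aluminium collar 44 mm across whose top is 62 mm above the table.
- bottle: Clear and yellow paint bottle, 60 mm across and 107 mm long with its cap, lying loose along the mixer's y axis on the rollers, top about 136 mm above the table. Origin on its axis near its middle. Not to be moved.
- tin_deck: Paint tin with grey lid, 38 mm across, 38 mm high, standing loose on the mixer's deck behind and right of the selector. Origin at the centre of its underside. Not to be moved.
- tin_red: Paint tin with red lid, 38 mm across and high, loose on the table. Origin at the centre of its underside.
- tin_grey: Paint tin with grey lid, the same size, loose on the table. Origin at the centre of its underside.
- ink: Small black bottle, 34 mm across, 60 mm high. Origin at the centre of its underside.
- sprue: Grey-green plastic parts frame, 156 x 106 x 6 mm, flat on the table. Origin at its centre, at table height.
- hull: Grey-green model hull, 180 mm long, 46 mm wide, 53 mm high, on a wooden foot. Origin on the table below its middle.
- brush: Paint brush with yellow handle, 170 mm long, lying loose on the table along its own x axis.

How it is judged (in metres and radians):
On the way, in this order (a step that is already met when the one before it is completed fails the run):
1. the selector rests in the click at the yellow dot (horizontal distance between selector_aim and dot_yellow below 0.012 m and velocity of joint selector between -0.3 and 0.3 rad/s), for 0.2 s.
2. the start button is pressed fully down (horizontal distance between selector_aim and dot_yellow below 0.012 m and value of joint start above 0.0048 m), for 0.05 s.
At the end, for the whole second after the job is handed in: The pointer points at the yellow dot (aim point within 12 mm of it), the start button has been pressed down at least 4.8 mm and is up again (under 1.5 mm), and every loose thing is within 30 mm of where it began (horizontal distance between selector_aim and dot_yellow below 0.012 m and value of joint start below 0.0015 m and distance of each of bottle, tin_deck, tin_red, tin_grey, ink, sprue, hull, brush from where it was at the start of the episode below 0.03 m); the robot touches nothing.
It fails at once if the start button is pressed while the selector is not at the yellow dot (value of joint start above 0.003 m and not (horizontal distance between selector_aim and dot_yellow below 0.012 m)).
It fails at once if the selector is pinched or forced (more than 18 N between fingers and selector) (contact force between the fingers and selector above 18 N).
It fails at once if the bottle or the tin on the mixer is lifted or displaced by more than 30 mm (distance of any of bottle, tin_deck from where it was at the start of the episode above 0.03 m).
It fails at once if another loose thing is lifted or displaced by more than 30 mm (distance of any of tin_red, tin_grey, ink, sprue, hull, brush from where it was at the start of the episode above 0.03 m).
It also fails if it takes over 56 s, if anything falls off the work surface, if the arm or the gripper's body presses on something with over 40 N, if the wrist force passes 120 N, or if a joint passes its speed limit or range.

## Working session

There is one attempt and no reset: what is moved stays moved. The work goes in short steps, Python scripts to look and compute and a tool call to move; the robot and the scene stay as the last step left them, time stands still between calls to the robot, and variables do not carry over. Pictures are saved under pics/ and viewed, and the job is handed in when it is done.

Besides the shell and the picture viewer there is one more tool, called as name(argument=value, ...) on one line, values as JSON. arm_command: Moves the arm, as the interface text tells. Shift numbers are shares of 0.02 m and turn numbers shares of 0.08 rad, none past 1 either way. Its arguments: {"type":"object","properties":{"plan":{"type":"array","items":{"type":"object","properties":{"dx":{"type":"number"},"dy":{"type":"number"},"dz":{"type":"number"},"wx":{"type":"number"},"wy":{"type":"number"},"wz":{"type":"number"}}}},"fingers":{"type":"number"},"force":{"type":"number"}},"required":["plan"]}

```bash
mkdir -p pics
cat > h.py <<'E'
import numpy as np,cv2
from plant import r
def ray(cam,px,z):
    m=r.camera_model(cam);f=200/np.tan(np.radians(m["vertical_fov"])/2)
    R=np.array(m["R"]);t=np.array(m["t"])
    d=R.T@np.array([(px[0]-m["cx"])/f,(px[1]-m["cy"])/f,1]);c=-R.T@t
    return c+d*(z-c[2])/d[2]
def proj(cam,X):
    m=r.camera_model(cam);f=200/np.tan(np.radians(m["vertical_fov"])/2)
    p=np.array(m["R"])@np.array(X)+np.array(m["t"]);return p[:2]/p[2]*f+[m["cx"],m["cy"]]
E
python3 - <<'E'
from h import *
for c in("top","side"):
    p,d=r.capture(c);cv2.imwrite(f"pics/{c}0.png",p[:,:,::-1])
    m=r.camera_model(c);print({k:np.round(v,3).tolist() for k,v in m.items()})
for q,z in[("selector_axis",.086),("selector_tip",.074),("dot_yellow",.051),("dot_red",.051),("dot_blue",.051),("dot_pink",.051),("start_top",.072),("tin_deck",.05),("mixer",0)]:
    for c in ("top","side"):
        for s in r.spot_point(c,q)[:2]: print(q,c,round(s["score"],2),np.round(s["centre"],1),ray(c,s["centre"],z).round(4))
print(r.get_state())
E
```

```text
{'vertical_fov': 44.989, 'cx': 321.441, 'cy': 203.927, 'R': [[0.016, -1.0, -0.005], [-0.992, -0.015, -0.122], [0.122, 0.006, -0.993]], 't': [-0.019, 0.518, 1.365]}
{'vertical_fov': 56.191, 'cx': 320.94, 'cy': 197.048, 'R': [[-0.996, -0.092, -0.016], [-0.05, 0.67, -0.74], [0.079, -0.736, -0.672]], 't': [0.508, 0.125, 1.196]}
selector_axis top 0.52 [296.2 184.2] [0.5657 0.0598 0.086 ]
selector_axis side 0.71 [302.1 220.4] [0.5608 0.0561 0.086 ]
selector_tip top 0.76 [301.4 166.5] [0.6187 0.0469 0.074 ]
selector_tip side 0.76 [282.2 219.9] [0.6247 0.0471 0.074 ]
dot_yellow top 0.57 [279.1 181.7] [0.578  0.1112 0.051 ]
dot_yellow side 0.54 [272.6 202.8] [ 0.676  -0.0514  0.051 ]
dot_yellow side 0.23 [364.8 352.7] [0.3664 0.4358 0.051 ]
dot_red top 0.6 [277.1 193.1] [0.5449 0.116  0.051 ]
dot_blue top 0.5 [313.6 169.6] [0.6148 0.0128 0.051 ]
dot_blue side 0.47 [271.7 350.2] [0.5833 0.4482 0.051 ]
dot_pink top 0.51 [380.4 164.2] [ 0.6334 -0.1793  0.051 ]
dot_pink top 0.4 [321.4 183.9] [ 0.5734 -0.0103  0.051 ]
start_top top 0.58 [278.5 181.6] [0.5747 0.1108 0.072 ]
start_top top 0.46 [340.
[... 333 characters left out ...]
e 0.56 [298.6 214.2] [ 0.5917 -0.0551  0.    ]
{'time_s': 1.0, 'joints': array([-5.44238086e+01,  2.05442344e+01,  6.80909769e-01, -6.43239228e-04,
       -7.01368186e+01, -1.65044157e+01]), 'qd': array([ 0.02730121,  0.01833234,  0.06655554,  0.04811949, -0.03449231,
        0.0619322 ]), 'joint_torque': array([ 2.63701550e-04, -5.82384610e+01,  2.93299037e+01,  7.00245112e+00,
        1.24256694e-02, -2.26057995e-05]), 'tcp_pos': array([ 0.22049843, -0.63792786,  0.23757525]), 'eef_rot': array([29.82679243, 89.9993783 , 48.89834956]), 'contact_force': array([-0.47364034, -0.63689628,  0.09203993]), 'moment': array([0.00957075, 0.03775953, 0.07121652]), 'gripper_width': 0.08770776886958778}
```

Run:
```python
import cv2
a=cv2.imread("pics/top0.png");b=cv2.imread("pics/side0.png")
cv2.imwrite("pics/t1.png",cv2.resize(a[120:240,230:390],None,fx=5,fy=5,interpolation=2))
cv2.imwrite("pics/s1.png",cv2.resize(b[140:290,220:420],None,fx=4,fy=4,interpolation=2))
```

```text
(no output)
```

View pics/top0.png

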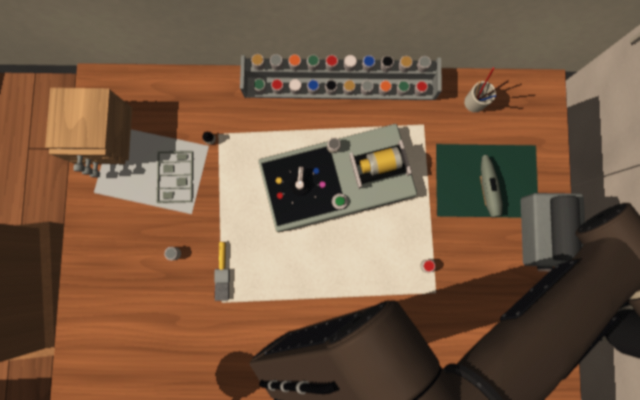

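View pics/t1.png

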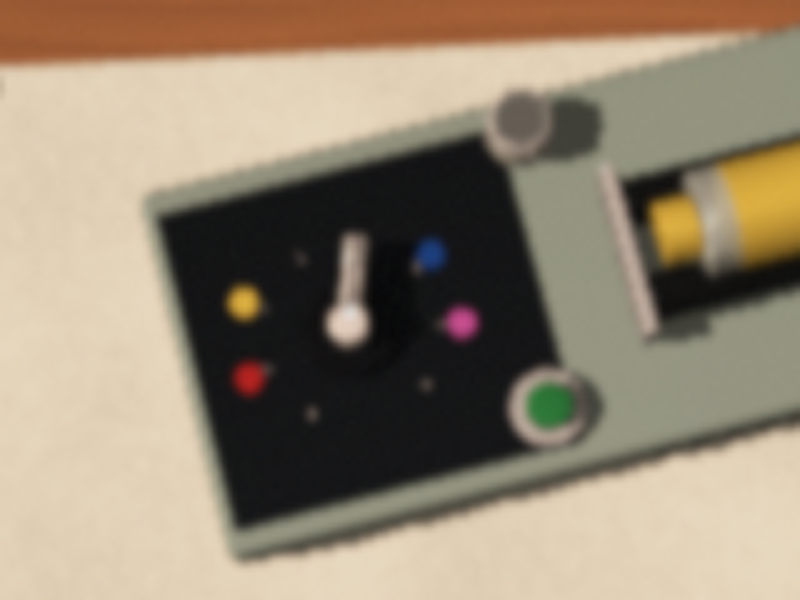

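View pics/s1.png

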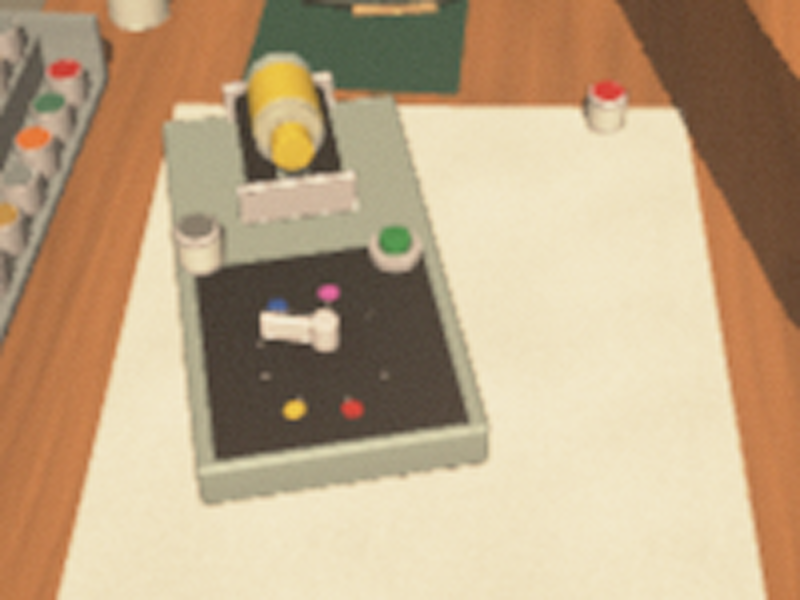

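The top view shows the mixer turned slightly, with the pointer aimed up and slightly right (about click 4). The yellow dot is at (278.6,180.6), the red at (280,196), the blue at (316,171) and the pink at (322,184). The button is at (340,201). I'll fit the mixer pose next.

Run:
```python
from h import *
from scipy.optimize import least_squares
P={}
for c in("top","side"):
    im=cv2.imread(f"pics/{c}0.png");hsv=cv2.cvtColor(im,cv2.COLOR_BGR2HSV).astype(int)
    x0,y0,x1,y1=(255,130,350,225) if c=="top" else (262,195,332,255)
    H,S,V=hsv[...,0],hsv[...,1],hsv[...,2]
    for n,lo,hi in[("yellow",15,35),("red",-5,8),("blue",100,130),("pink",140,174),("green",50,85)]:
        Hh=np.where(H>174,H-180,H) if n=="red" else H
        m=((Hh>=lo)&(Hh<=hi)&(S>110)&(V>60)).astype(np.uint8);k=np.zeros_like(m);k[y0:y1,x0:x1]=1;m*=k
        nn,l,st,ce=cv2.connectedComponentsWithStats(m)
        if nn<2: print(c,n,"none");continue
        i=1+np.argmax(st[1:,4]);w=(l==i)*S;ys,xs=np.nonzero(l==i);ww=S[ys,xs]
        u=((xs*ww).sum()/ww.sum(),(ys*ww).sum()/ww.sum())
        P[c,n]=u;z=.072 if n=="green" else .0505
        print(c,n,st[i,4],np.round(u,1),ray(c,u,z).round(4))
cl={"yellow":60,"red":100,"blue":-60,"pink":-100}
def pt(n,p):
    x,y,a=p[:3]
    if n=="green": q=np.array([-.072,.012])
    else: 
        b=np.radians(cl[n]);q=np.array([0,.11])+.064*np.array([np.cos(b),np.sin(b)])
    return np.array([x+np.cos(a)*q[0]-np.sin(a)*q[1],y+np.sin(a)*q[0]+np.cos(a)*q[1]])
for cs in(("top",),("side",),("top","side")):
    def f(p): return np.concatenate([pt(n,p)-ray(c,u,.072 if n=="green" else .0505)[:2] for (c,n),u in P.items() if c in cs])
    s=least_squares(f,[.6,-.05,.25],loss="soft_l1",f_scale=.004);p=s.x
    print(cs,p[:2].round(4),np.degrees(p[2]).round(2),"res mm",(f(p)*1000).round(1))
a=p[2];ax=np.array([p[0]-np.sin(a)*.11,p[1]+np.cos(a)*.11])
print("axis",ax,"button",pt("green",p),"yellow",pt("yellow",p))
for c in("top","side"):
    print(c,"axis px",proj(c,[*ax,.086]))
    for k in(2,3,4,5):
        b=a+np.radians(140-40*k);print(k,np.degrees(b),proj(c,[*(ax+.05*np.array([np.cos(b),np.sin(b)])),.086]).round(1))
```

```text
top yellow 49 [278.3 180.2] [0.5824 0.1137 0.0505]
top red 43 [279.3 195.1] [0.5392 0.1096 0.0505]
top blue 29 [315.8 170.4] [0.6126 0.0065 0.0505]
top pink 45 [322. 184.] [ 0.5732 -0.0121  0.0505]
top green 46 [339.6 200.7] [ 0.5228 -0.0623  0.072 ]
side yellow 30 [293.1 242. ] [0.5823 0.1137 0.0505]
side red 26 [307.7 241.9] [0.5387 0.1097 0.0505]
side blue 3 [289. 216.] [0.6117 0.0056 0.0505]
side pink 17 [301.9 212.6] [ 0.5723 -0.013   0.0505]
side green 33 [318.4 199.5] [ 0.5221 -0.0562  0.072 ]
('top',) [ 0.596  -0.0544] 15.47 res mm [ 0.4 -0.2 -0.1 -0.3 -0.4  0.2 -0.5  0.   0.6  0.3]
('side',) [ 0.5944 -0.0542] 14.83 res mm [ 0.7  0.2  0.7  0.5 -0.3  1.2 -0.7  1.4 -0.4 -4.8]
('top', 'side') [ 0.5952 -0.0544] 15.17 res mm [ 0.5 -0.1  0.   0.1 -0.8  0.2 -1.   0.2 -0.3  0.7  0.6 -0.   0.5  0.
  0.2  1.1 -0.1  1.1  0.5 -5.4]
axis [0.56642865 0.05180152] button [ 0.52258324 -0.06162501] yellow [0.58280924 0.11366974]
top axis px [299.07241734 183.99446795]
2 75.17031593212566 [281.9 179.2]
3 35.17031593212566 [289.1 169.5]
4 -4.829684067874337 [301.  166.5]
5 -44.82968406787433 [311.9 171.7]
side axis px [300.4400877  219.29492993]
2 75.17031593212566 [294.  230.7]
3 35.17031593212566 [285.7 225.4]
4 -4.829684067874337 [284.6 217.4]
5 -44.82968406787433 [290.7 210.6]
```

arm_command(plan=[{"dz":0.72,"dy":0.6},{"dz":0.72,"dy":0.6},{"dz":0.72,"dy":0.6},{"dz":0.72,"dy":0.6},{"dz":0.72,"dy":0.6},{"dz":0.72,"dy":0.6},{"dz":0.72,"dy":0.6},{"dz":0.72,"dy":0.6},{"dz":0.72,"dy":0.6},{"dz":0.72,"dy":0.6},{"dz":0.72,"dy":0.6},{"dz":0.72,"dy":0.6},{"dz":0.72,"dy":0.6},{"dz":0.72,"dy":0.6},{"dz":0.72,"dy":0.6},{"dz":0.72,"dy":0.6},{"dz":0.72,"dy":0.6},{"dz":0.72,"dy":0.6},{"dz":0.72,"dy":0.6},{"dz":0.72,"dy":0.6}], fingers=1, force=5)

```text
schema error: expected keys dx, dy, dz, wx, wy, wz
```

arm_command(plan=[{"dx":0,"dy":0.6,"dz":0.72,"wx":0,"wy":0,"wz":0},{"dx":0,"dy":0.6,"dz":0.72,"wx":0,"wy":0,"wz":0},{"dx":0,"dy":0.6,"dz":0.72,"wx":0,"wy":0,"wz":0},{"dx":0,"dy":0.6,"dz":0.72,"wx":0,"wy":0,"wz":0},{"dx":0,"dy":0.6,"dz":0.72,"wx":0,"wy":0,"wz":0},{"dx":0,"dy":0.6,"dz":0.72,"wx":0,"wy":0,"wz":0},{"dx":0,"dy":0.6,"dz":0.72,"wx":0,"wy":0,"wz":0},{"dx":0,"dy":0.6,"dz":0.72,"wx":0,"wy":0,"wz":0},{"dx":0,"dy":0.6,"dz":0.72,"wx":0,"wy":0,"wz":0},{"dx":0,"dy":0.6,"dz":0.72,"wx":0,"wy":0,"wz":0},{"dx":0,"dy":0.6,"dz":0.72,"wx":0,"wy":0,"wz":0},{"dx":0,"dy":0.6,"dz":0.72,"wx":0,"wy":0,"wz":0},{"dx":0,"dy":0.6,"dz":0.72,"wx":0,"wy":0,"wz":0},{"dx":0,"dy":0.6,"dz":0.72,"wx":0,"wy":0,"wz":0},{"dx":0,"dy":0.6,"dz":0.72,"wx":0,"wy":0,"wz":0},{"dx":0,"dy":0.6,"dz":0.72,"wx":0,"wy":0,"wz":0},{"dx":0,"dy":0.6,"dz":0.72,"wx":0,"wy":0,"wz":0},{"dx":0,"dy":0.6,"dz":0.72,"wx":0,"wy":0,"wz":0},{"dx":0,"dy":0.6,"dz":0.72,"wx":0,"wy":0,"wz":0},{"dx":0,"dy":0.6,"dz":0.72,"wx":0,"wy":0,"wz":0}], fingers=1, force=5)

```text
time_s: 2.67
tcp_pos: [0.4209, -0.3052, 0.2385]
eef_rot: [-50.5, 89.8, -31.7]
contact_force: [0.3, -1.1, 0.1]
gripper_width: 0.0006
```

arm_command(plan=[{"dx":0,"dy":0.57,"dz":0.67,"wx":0,"wy":0,"wz":0},{"dx":0,"dy":0.57,"dz":0.67,"wx":0,"wy":0,"wz":0},{"dx":0,"dy":0.57,"dz":0.67,"wx":0,"wy":0,"wz":0},{"dx":0,"dy":0.57,"dz":0.67,"wx":0,"wy":0,"wz":0},{"dx":0,"dy":0.57,"dz":0.67,"wx":0,"wy":0,"wz":0},{"dx":0,"dy":0.57,"dz":0.67,"wx":0,"wy":0,"wz":0},{"dx":0,"dy":0.57,"dz":0.67,"wx":0,"wy":0,"wz":0},{"dx":0,"dy":0.57,"dz":0.67,"wx":0,"wy":0,"wz":0},{"dx":0,"dy":0.57,"dz":0.67,"wx":0,"wy":0,"wz":0},{"dx":0,"dy":0.57,"dz":0.67,"wx":0,"wy":0,"wz":0},{"dx":0,"dy":0.57,"dz":0.67,"wx":0,"wy":0,"wz":0},{"dx":0,"dy":0.57,"dz":0.67,"wx":0,"wy":0,"wz":0},{"dx":0,"dy":0.57,"dz":0.67,"wx":0,"wy":0,"wz":0},{"dx":0,"dy":0.57,"dz":0.67,"wx":0,"wy":0,"wz":0},{"dx":0,"dy":0.57,"dz":0.67,"wx":0,"wy":0,"wz":0},{"dx":0,"dy":0.57,"dz":0.67,"wx":0,"wy":0,"wz":0},{"dx":0,"dy":0.57,"dz":0.67,"wx":0,"wy":0,"wz":0},{"dx":0,"dy":0.57,"dz":0.67,"wx":0,"wy":0,"wz":0},{"dx":0,"dy":0.57,"dz":0.67,"wx":0,"wy":0,"wz":0},{"dx":0,"dy":0,"dz":0,"wx":0,"wy":0,"wz":0}])

```text
time_s: 4.33
tcp_pos: [0.6027, 0.0022, 0.2428]
eef_rot: [-28.6, 89.3, -9.7]
contact_force: [0.8, 0.0, 0.3]
gripper_width: 0.0005
```

Run:
```python
from h import *
s=r.get_state();print(s["time_s"],s["tcp_pos"],s["eef_rot"],s["contact_force"],s["joints"])
a=r.capture("top")[0];b=r.capture("side")[0]
o=np.hstack([cv2.resize(a[120:240,230:390],(400,300)),cv2.resize(b[100:280,220:460],(400,300))])
cv2.imwrite("pics/2.png",o[:,:,::-1])
```

```text
4.3333 [0.60265446 0.00222693 0.24275345] [-28.59013002  89.33556432  -9.68029752] [0.78865543 0.01070358 0.33161682] [ 18.97369157  13.21009489  -9.07204156   0.34577379 -67.13516784
 -90.19659265]
```

View pics/2.png

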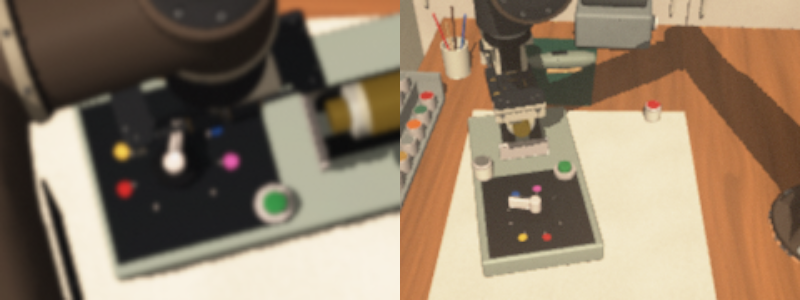

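arm_command(plan=[{"dx":0.9,"dy":0,"dz":0.1,"wx":0,"wy":0,"wz":0},{"dx":0.9,"dy":0,"dz":0.1,"wx":0,"wy":0,"wz":0},{"dx":0.9,"dy":0,"dz":0,"wx":0,"wy":0,"wz":0},{"dx":0.9,"dy":0,"dz":0,"wx":0,"wy":0,"wz":0},{"dx":0.9,"dy":0,"dz":0,"wx":0,"wy":0,"wz":0},{"dx":0.9,"dy":0,"dz":0,"wx":0,"wy":0,"wz":0},{"dx":0.5,"dy":0,"dz":0,"wx":0,"wy":0,"wz":0},{"dx":0.2,"dy":0,"dz":0,"wx":0,"wy":0,"wz":0}])

```text
time_s: 5.1
tcp_pos: [0.6075, -0.0005, 0.119]
eef_rot: [-24.6, 89.1, -5.8]
contact_force: [-0.0, -0.2, -1.1]
gripper_width: 0.0
```

```bash
cat > look.py <<'E'
from h import *
import sys
s=r.get_state();print(s["time_s"],s["tcp_pos"].round(4),s["eef_rot"].round(2),s["contact_force"].round(2))
a=r.capture("top")[0];b=r.capture("side")[0]
o=np.hstack([cv2.resize(a[140:230,250:370],(400,300)),cv2.resize(b[165:265,235:368],(400,300))])
cv2.imwrite(f"pics/{sys.argv[1]}.png",o[:,:,::-1])
E
python3 look.py 3
```

```text
5.1 [ 6.075e-01 -5.000e-04  1.190e-01] [-24.59  89.11  -5.84] [-0.04 -0.17 -1.15]
```

View pics/3.png

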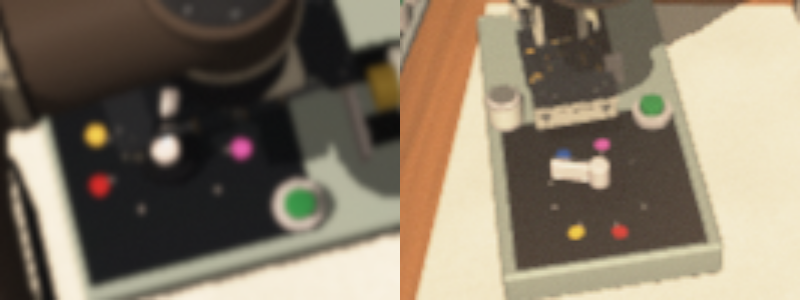

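arm_command(plan=[{"dx":0.8,"dy":0.15,"dz":0,"wx":0,"wy":0,"wz":0},{"dx":0.7,"dy":0.15,"dz":0,"wx":0,"wy":0,"wz":0},{"dx":0.3,"dy":0,"dz":0,"wx":0,"wy":0,"wz":0},{"dx":0,"dy":0,"dz":0,"wx":0,"wy":0,"wz":0}])

```text
time_s: 5.53
tcp_pos: [0.61, 0.0056, 0.0882]
eef_rot: [-19.5, 88.6, -0.7]
contact_force: [-0.3, -0.5, -0.4]
gripper_width: 0.0009
```

```bash
python3 look.py 4
python3 - <<'E'
from h import *
from scipy.spatial.transform import Rotation as Ro
s=r.get_state();R=Ro.from_euler("xyz",s["eef_rot"],degrees=True).as_matrix();print(R.round(3))
X=s["tcp_pos"]+R[:,0]*.011
p=proj("side",X);print(p,(p-[235,165])*3+[400,0])
E
```

```text
5.5333 [0.61   0.0056 0.0882] [-19.48  88.62  -0.7 ] [-0.32 -0.48 -0.41]
[[ 0.026 -0.322  0.946]
 [-0.     0.947  0.322]
 [-1.    -0.008  0.024]]
[288.56406475 209.83188061] [560.69219425 134.49564183]
```

View pics/4.png

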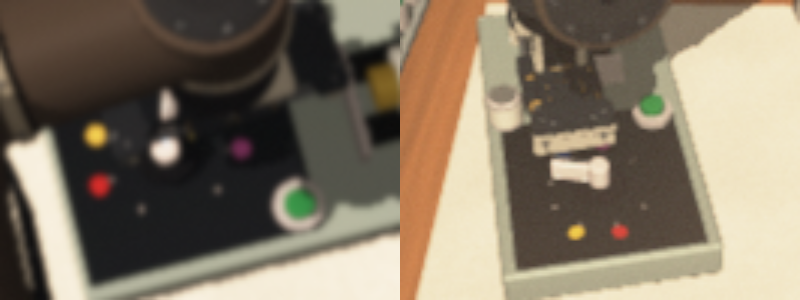

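Run:
```python
from h import *
a,d=r.capture("side")
cv2.imwrite("pics/5.png",cv2.resize(a[150:240,250:350],(800,720))[:600,:,::-1])
m=r.camera_model("side");f=200/np.tan(np.radians(m["vertical_fov"])/2);R=np.array(m["R"]);t=np.array(m["t"])
for v in range(180,222,4):
  for u in (282,288,294,300):
    z=d[v,u];X=R.T@(np.array([(u-m["cx"])/f*z,(v-m["cy"])/f*z,z])-t);print((u,v),X.round(3),end=" ")
  print()
```

```text
(282, 180) [0.616 0.026 0.217] (288, 180) [0.601 0.018 0.212] (294, 180) [0.535 0.258 0.414] (300, 180) [0.523 0.252 0.409] 
(282, 184) [0.619 0.022 0.199] (288, 184) [0.602 0.018 0.197] (294, 184) [0.584 0.016 0.196] (300, 184) [ 0.59  -0.112  0.087] 
(282, 188) [0.619 0.025 0.186] (288, 188) [0.603 0.019 0.182] (294, 188) [0.584 0.023 0.187] (300, 188) [ 0.589 -0.102  0.078] 
(282, 192) [0.617 0.041 0.184] (288, 192) [0.603 0.024 0.17 ] (294, 192) [0.585 0.023 0.171] (300, 192) [0.568 0.017 0.167] 
(282, 196) [0.614 0.059 0.185] (288, 196) [0.601 0.037 0.167] (294, 196) [0.584 0.035 0.166] (300, 196) [0.567 0.028 0.16 ] 
(282, 200) [0.61  0.077 0.187] (288, 200) [0.594 0.074 0.185] (294, 200) [0.577 0.072 0.184] (300, 200) [0.56  0.071 0.184] 
(282, 204) [0.608 0.092 0.185] (288, 204) [0.591 0.092 0.186] (294, 204) [0.575 0.086 0.182] (300, 204) [0.558 0.088 0.184] 
(282, 208) [0.605 0.108 0.185] (288, 208) [0.59  0.099 0.177] (294, 208) [0.574 0.096 0.176] (300, 208) [0.558 0.088 0.169] 
(282, 212) [0.608 0.104 0.166] (288, 212) [0.593 0.095 0.157] (294, 212) [0.576 0.09  0.154] (300, 212) [0.56  0.082 0.148] 
(282, 216) [0.609 0.103 0.148] (288, 216) [0.615 0.006 0.051] (294, 216) [0.596 0.001 0.048] (300, 216) [0.577 0.001 0.048] 
(282, 220) [0.631 0.024 0.049] (288, 220) [0.604 0.057 0.086] (294, 220) [0.586 0.053 0.083] (300, 220) [0.568 0.051 0.082]
```

View pics/5.png

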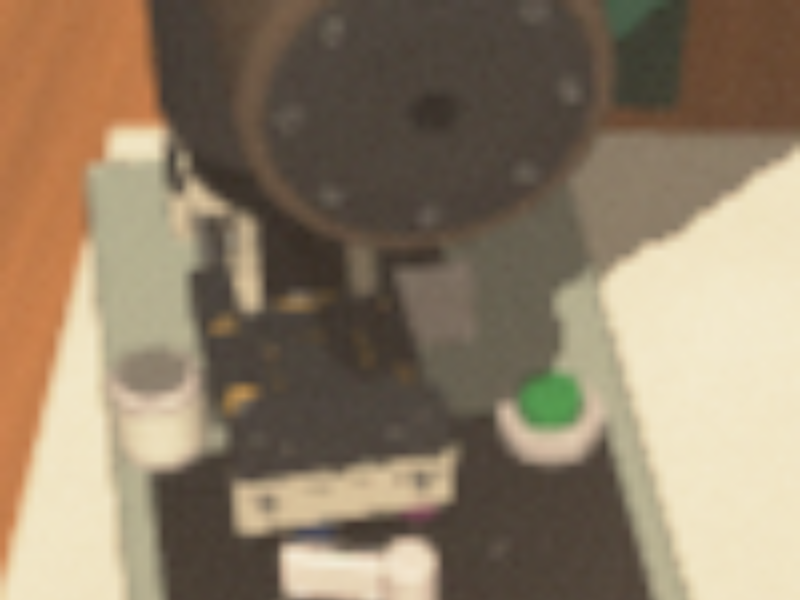

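arm_command(plan=[{"dx":0,"dy":0,"dz":0.3,"wx":0,"wy":0.31,"wz":0.1},{"dx":0.3,"dy":0,"dz":0,"wx":0,"wy":0,"wz":0},{"dx":0,"dy":0,"dz":0,"wx":0,"wy":0,"wz":0}])

```text
time_s: 5.93
tcp_pos: [0.6178, 0.0077, 0.0865]
eef_rot: [-5.0, 89.8, 13.8]
contact_force: [-0.9, -0.9, -1.1]
gripper_width: 0.0005
```

```bash
cat > st.py <<'E'
from h import *
from scipy.spatial.transform import Rotation as Ro
s=r.get_state();R=Ro.from_euler("xyz",s["eef_rot"],degrees=True).as_matrix()
rel=s["tcp_pos"]-[.5665,.0518,0];h=np.arctan2(R[1,2],R[0,2])
print("t",s["time_s"],"pos",s["tcp_pos"].round(4),"toolx",R[:,0].round(3),"headz",np.degrees(h).round(1),"rel tool y,z",(R.T@rel)[1:].round(4),"F",s["contact_force"].round(2),"Ftool",(R.T@s["contact_force"]).round(2))
E
python3 st.py
```

```text
t 5.9333 pos [0.6178 0.0077 0.0865] toolx [ 0.004  0.001 -1.   ] headz 18.8 rel tool y,z [-0.0583  0.0347] F [-0.9  -0.94 -1.13] Ftool [ 1.12 -0.6  -1.16]
```

arm_command(plan=[{"dx":0.3,"dy":0.2,"dz":0,"wx":0,"wy":0,"wz":0},{"dx":0.1,"dy":0.2,"dz":0,"wx":0,"wy":0,"wz":0},{"dx":0,"dy":0.2,"dz":0,"wx":0,"wy":0,"wz":0},{"dx":0,"dy":0.2,"dz":0,"wx":0,"wy":0,"wz":0}])

```text
time_s: 6.27
tcp_pos: [0.612, 0.0232, 0.0784]
eef_rot: [-7.4, 89.7, 11.3]
contact_force: [0.1, -0.3, 0.6]
gripper_width: 0.0005
```

```bash
python3 st.py
```

```text
t 6.2667 pos [0.612  0.0232 0.0784] toolx [ 0.005  0.001 -1.   ] headz 18.7 rel tool y,z [-0.0417  0.0344] F [ 0.08 -0.26  0.57] Ftool [-0.57 -0.27 -0.01]
```

arm_command(plan=[{"dx":-0.05,"dy":0.15,"dz":0,"wx":0,"wy":0,"wz":0},{"dx":0,"dy":0.15,"dz":0,"wx":0,"wy":0,"wz":0},{"dx":0,"dy":0.15,"dz":0,"wx":0,"wy":0,"wz":0}])

```text
time_s: 6.52
tcp_pos: [0.609, 0.033, 0.0799]
eef_rot: [-13.1, 89.6, 5.6]
contact_force: [1.9, -1.4, -0.2]
gripper_width: 0.0011
```

```bash
python3 st.py; python3 look.py 6
```

```text
t 6.5167 pos [0.609  0.033  0.0799] toolx [ 0.007  0.001 -1.   ] headz 18.8 rel tool y,z [-0.0316  0.0347] F [ 1.89 -1.35 -0.18] Ftool [ 0.2  -1.89  1.35]
6.5167 [0.609  0.033  0.0799] [-13.13  89.61   5.64] [ 1.89 -1.35 -0.18]
```

View pics/6.png

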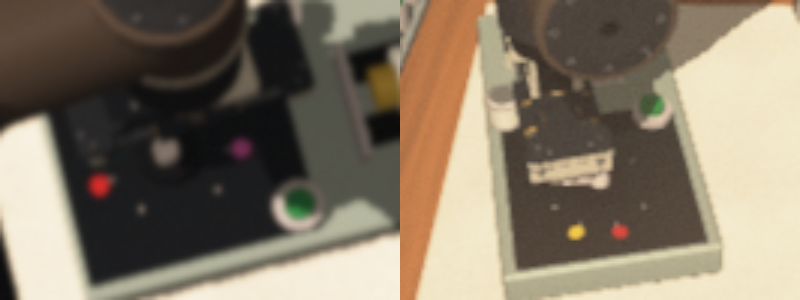

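arm_command(plan=[{"dx":0,"dy":0.15,"dz":0,"wx":0,"wy":0,"wz":0},{"dx":0,"dy":0.1,"dz":0,"wx":0,"wy":0,"wz":0}])

```text
time_s: 6.78
tcp_pos: [0.6075, 0.038, 0.0802]
eef_rot: [-11.9, 89.6, 6.9]
contact_force: [1.6, -1.3, -1.2]
gripper_width: 0.0006
```

```bash
python3 st.py
```

```text
t 6.7833 pos [0.6075 0.038  0.0802] toolx [ 0.007  0.001 -1.   ] headz 18.8 rel tool y,z [-0.0264  0.035 ] F [ 1.57 -1.29 -1.17] Ftool [ 1.18 -1.72  1.07]
```

arm_command(plan=[{"dx":0,"dy":0.15,"dz":0,"wx":0,"wy":0,"wz":0},{"dx":0,"dy":0.1,"dz":0,"wx":0,"wy":0,"wz":0}])

```text
time_s: 6.95
tcp_pos: [0.6056, 0.0432, 0.0802]
eef_rot: [-9.7, 89.6, 9.1]
contact_force: [0.0, 0.6, -0.3]
gripper_width: 0.0003
```

```bash
python3 st.py; python3 look.py 7
```

```text
t 6.95 pos [0.6056 0.0432 0.0802] toolx [ 0.007  0.001 -1.   ] headz 18.7 rel tool y,z [-0.0209  0.0349] F [ 0.    0.58 -0.34] Ftool [0.34 0.55 0.19]
6.95 [0.6056 0.0432 0.0802] [-9.67 89.59  9.08] [ 0.    0.58 -0.34]
```

View pics/7.png

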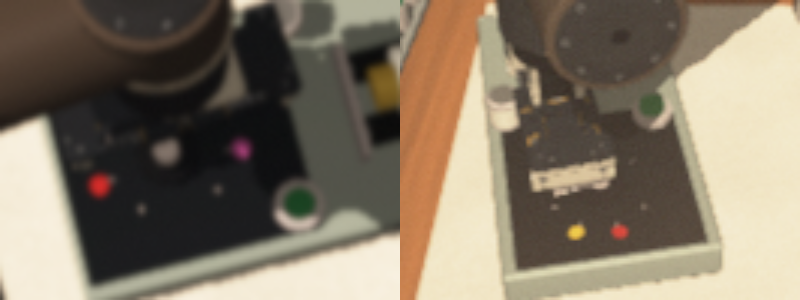

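arm_command(plan=[{"dx":0,"dy":-0.3,"dz":0.2,"wx":0,"wy":0,"wz":0},{"dx":0,"dy":-0.1,"dz":0.4,"wx":0,"wy":0,"wz":0},{"dx":0,"dy":0,"dz":0,"wx":-1,"wy":0,"wz":0},{"dx":0,"dy":0,"dz":0,"wx":-1,"wy":0,"wz":0},{"dx":0,"dy":0,"dz":0,"wx":-1,"wy":0,"wz":0},{"dx":0,"dy":0,"dz":0,"wx":-1,"wy":0,"wz":0},{"dx":0,"dy":0,"dz":0,"wx":-1,"wy":0,"wz":0},{"dx":0,"dy":0,"dz":0,"wx":-1,"wy":0,"wz":0},{"dx":0,"dy":0,"dz":0,"wx":-1,"wy":0,"wz":0},{"dx":0,"dy":0,"dz":0,"wx":-0.8,"wy":0,"wz":0},{"dx":0,"dy":0,"dz":0,"wx":0,"wy":0,"wz":0}])

```text
time_s: 7.97
tcp_pos: [0.6271, 0.0377, 0.0792]
eef_rot: [-50.1, 89.6, 6.0]
contact_force: [-0.8, -0.6, 1.0]
gripper_width: 0.0002
```

```bash
python3 st.py; python3 look.py 8
```

```text
t 7.9667 pos [0.6271 0.0377 0.0792] toolx [ 0.007  0.001 -1.   ] headz 56.2 rel tool y,z [-0.0586  0.0224] F [-0.84 -0.62  0.95] Ftool [-0.96  0.35 -0.97]
7.9667 [0.6271 0.0377 0.0792] [-50.12  89.62   6.04] [-0.84 -0.62  0.95]
```

View pics/8.png

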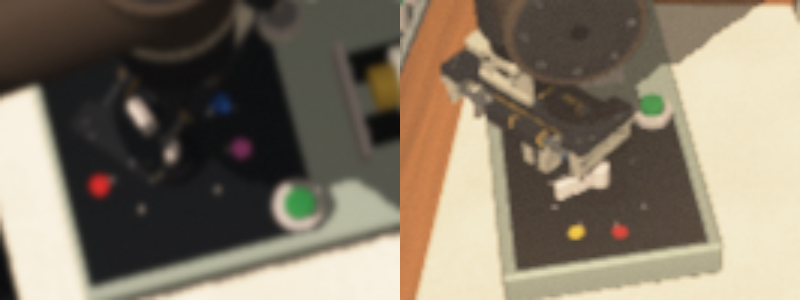

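The pointer now sits at click 3: the white bar points up-left in the top view and to (555,190) in the side view. I'll start the second push.

arm_command(plan=[{"dx":0,"dy":0.2,"dz":0.5,"wx":0,"wy":0,"wz":0},{"dx":-0.05,"dy":0.25,"dz":0,"wx":0,"wy":0,"wz":0},{"dx":0,"dy":0.2,"dz":0,"wx":0,"wy":0,"wz":0},{"dx":0,"dy":0.1,"dz":0,"wx":0,"wy":0,"wz":0}])

```text
time_s: 8.4
tcp_pos: [0.6204, 0.0554, 0.0798]
eef_rot: [-50.2, 89.6, 5.2]
contact_force: [0.1, 0.4, 0.1]
gripper_width: 0.0006
```

```bash
python3 st.py
```

```text
t 8.4 pos [0.6204 0.0554 0.0798] toolx [ 0.006  0.001 -1.   ] headz 55.4 rel tool y,z [-0.0427  0.0339] F [0.13 0.38 0.06] Ftool [-0.06  0.11  0.39]
```

arm_command(plan=[{"dx":0,"dy":0.15,"dz":0,"wx":0,"wy":0,"wz":0},{"dx":0,"dy":0.15,"dz":0,"wx":0,"wy":0,"wz":0},{"dx":0,"dy":0.15,"dz":0,"wx":0,"wy":0,"wz":0},{"dx":0,"dy":0.15,"dz":0,"wx":0,"wy":0,"wz":0}])

```text
time_s: 8.73
tcp_pos: [0.6105, 0.0635, 0.0804]
eef_rot: [-48.5, 89.5, 6.9]
contact_force: [3.2, -0.5, -0.8]
gripper_width: 0.0004
```

```bash
python3 st.py
```

```text
t 8.7333 pos [0.6105 0.0635 0.0804] toolx [ 0.009  0.001 -1.   ] headz 55.4 rel tool y,z [-0.0301  0.035 ] F [ 3.24 -0.48 -0.84] Ftool [ 0.87 -2.94  1.44]
```

arm_command(plan=[{"dx":0,"dy":0.12,"dz":0,"wx":0,"wy":0,"wz":0},{"dx":0,"dy":0.12,"dz":0,"wx":0,"wy":0,"wz":0},{"dx":0,"dy":0.12,"dz":0,"wx":0,"wy":0,"wz":0}])

```text
time_s: 8.98
tcp_pos: [0.6045, 0.0683, 0.0809]
eef_rot: [-46.7, 89.4, 8.7]
contact_force: [0.6, 0.2, 0.2]
gripper_width: 0.0002
```

```bash
python3 st.py; python3 look.py 9
```

```text
t 8.9833 pos [0.6045 0.0683 0.0809] toolx [ 0.01   0.002 -1.   ] headz 55.4 rel tool y,z [-0.0225  0.0357] F [0.65 0.23 0.17] Ftool [-0.17 -0.4   0.56]
8.9833 [0.6045 0.0683 0.0809] [-46.71  89.4    8.72] [0.65 0.23 0.17]
```

View pics/9.png

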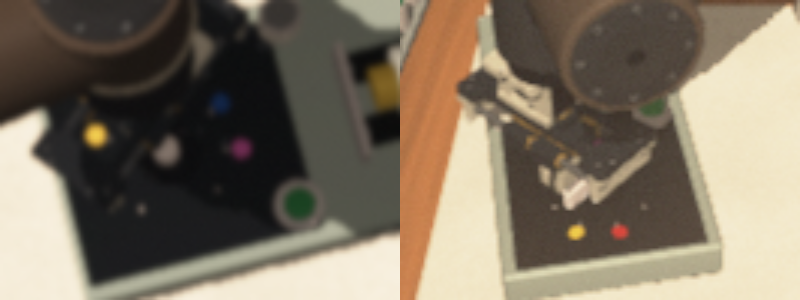

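arm_command(plan=[{"dx":0,"dy":-0.5,"dz":0,"wx":0,"wy":0,"wz":0},{"dx":0,"dy":-0.5,"dz":0,"wx":0,"wy":0,"wz":0},{"dx":-0.9,"dy":0,"dz":0,"wx":0,"wy":0,"wz":0},{"dx":-0.9,"dy":0,"dz":0,"wx":0,"wy":0,"wz":0},{"dx":-0.9,"dy":0,"dz":0,"wx":0,"wy":0,"wz":0},{"dx":-0.9,"dy":0,"dz":0,"wx":0,"wy":0,"wz":0},{"dx":-0.6,"dy":-0.5,"dz":0,"wx":-1,"wy":0,"wz":0},{"dx":0,"dy":-0.5,"dz":0,"wx":-1,"wy":0,"wz":0},{"dx":0,"dy":0,"dz":0,"wx":-1,"wy":0,"wz":0},{"dx":0,"dy":0,"dz":0,"wx":-1,"wy":0,"wz":0},{"dx":0,"dy":0,"dz":0,"wx":-1,"wy":0,"wz":0},{"dx":0,"dy":0,"dz":0,"wx":-1,"wy":0,"wz":0},{"dx":0,"dy":0,"dz":0,"wx":-1,"wy":0,"wz":0},{"dx":0,"dy":0,"dz":0,"wx":-1,"wy":0,"wz":0},{"dx":0,"dy":0,"dz":0,"wx":-1,"wy":0,"wz":0},{"dx":0,"dy":0,"dz":0,"wx":-1,"wy":0,"wz":0},{"dx":0,"dy":0,"dz":0,"wx":-0.6,"wy":0,"wz":0},{"dx":0,"dy":0,"dz":0,"wx":0,"wy":0,"wz":0}])

```text
time_s: 10.58
tcp_pos: [0.6456, 0.0322, 0.1657]
eef_rot: [139.4, 89.8, -114.6]
contact_force: [0.0, 0.0, 0.0]
gripper_width: 0.0001
```

```bash
python3 st.py; python3 look.py 10
```

```text
t 10.5833 pos [0.6456 0.0322 0.1657] toolx [-0.001 -0.003 -1.   ] headz 106.0 rel tool y,z [-0.0703 -0.041 ] F [0.02 0.02 0.04] Ftool [-0.04 -0.03  0.01]
10.5833 [0.6456 0.0322 0.1657] [ 139.41   89.82 -114.61] [0.02 0.02 0.04]
```

View pics/10.png

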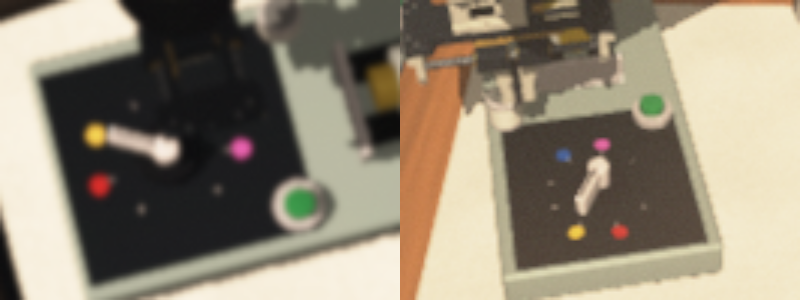

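The pointer points at the yellow dot in both views. Next I'll move over the button.

arm_command(plan=[{"dx":0,"dy":0.8,"dz":-0.31,"wx":0,"wy":0,"wz":0},{"dx":0,"dy":0.8,"dz":-0.31,"wx":0,"wy":0,"wz":0},{"dx":0,"dy":0.8,"dz":-0.31,"wx":0,"wy":0,"wz":0},{"dx":0,"dy":0.8,"dz":-0.31,"wx":0,"wy":0,"wz":0},{"dx":0,"dy":0.8,"dz":-0.31,"wx":0,"wy":0,"wz":0},{"dx":0,"dy":0.8,"dz":-0.31,"wx":0,"wy":0,"wz":0},{"dx":0,"dy":0.8,"dz":-0.31,"wx":0,"wy":0,"wz":0},{"dx":0,"dy":0.8,"dz":-0.31,"wx":0,"wy":0,"wz":0},{"dx":0,"dy":0.6,"dz":-0.25,"wx":0,"wy":0,"wz":0},{"dx":0,"dy":0,"dz":0,"wx":0,"wy":0,"wz":0}])

```text
time_s: 11.52
tcp_pos: [0.5208, -0.0627, 0.1648]
eef_rot: [119.1, 89.7, -136.4]
contact_force: [-0.5, -0.6, -0.8]
gripper_width: 0.0001
```

```bash
sed -i 's/^print/d=R.T@(np.array([.5225,-.062,s["tcp_pos"][2]])-s["tcp_pos"]);print("to button tool",d.round(4))\nprint/' st.py; python3 st.py
```

```text
to button tool [-0.     -0.0018  0.0003]
t 11.5167 pos [ 0.5208 -0.0627  0.1648] toolx [-0.004 -0.004 -1.   ] headz 104.5 rel tool y,z [ 0.0737 -0.0998] F [-0.5  -0.61 -0.77] Ftool [ 0.78  0.63 -0.46]
```

arm_command(plan=[{"dx":0.9,"dy":-0.05,"dz":0,"wx":0,"wy":0,"wz":0},{"dx":0.9,"dy":0,"dz":0,"wx":0,"wy":0,"wz":0},{"dx":0.9,"dy":0,"dz":0,"wx":0,"wy":0,"wz":0},{"dx":0.5,"dy":0,"dz":0,"wx":0,"wy":0,"wz":0},{"dx":0,"dy":0,"dz":0,"wx":0,"wy":0,"wz":0}])

```text
time_s: 11.93
tcp_pos: [0.5252, -0.063, 0.1014]
eef_rot: [-136.4, 89.7, -32.2]
contact_force: [-0.4, 0.4, -0.6]
gripper_width: 0.0003
```

```bash
python3 st.py; python3 look.py 11
```

```text
to button tool [-0.      0.0024  0.0017]
t 11.9333 pos [ 0.5252 -0.063   0.1014] toolx [ 0.004 -0.002 -1.   ] headz 104.2 rel tool y,z [ 0.0678 -0.1016] F [-0.39  0.39 -0.58] Ftool [0.57 0.29 0.47]
11.9333 [ 0.5252 -0.063   0.1014] [-136.41   89.74  -32.23] [-0.39  0.39 -0.58]
```

View pics/11.png

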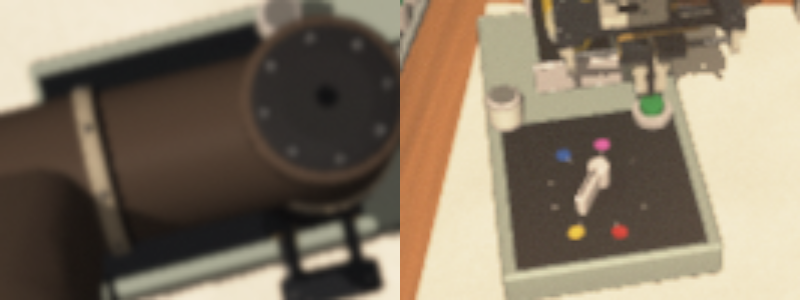

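The side view shows the fingertips just above the green button at (652,100).

arm_command(plan=[{"dx":0.4,"dy":0.1,"dz":0.08,"wx":0,"wy":0,"wz":0},{"dx":0.3,"dy":0,"dz":0,"wx":0,"wy":0,"wz":0},{"dx":0.2,"dy":0,"dz":0,"wx":0,"wy":0,"wz":0}])

```text
time_s: 12.28
tcp_pos: [0.5264, -0.0612, 0.0866]
eef_rot: [-112.3, 89.4, -8.1]
contact_force: [0.0, -0.3, 0.3]
gripper_width: 0.0005
```

```bash
python3 st.py
```

```text
to button tool [-0.      0.0039  0.0002]
t 12.2833 pos [ 0.5264 -0.0612  0.0866] toolx [ 0.011 -0.002 -1.   ] headz 104.2 rel tool y,z [ 0.0657 -0.1001] F [ 0.04 -0.26  0.27] Ftool [-0.27  0.02 -0.26]
```

arm_command(plan=[{"dx":0.2,"dy":0.1,"dz":0,"wx":0,"wy":0,"wz":0},{"dx":0.2,"dy":0,"dz":0,"wx":0,"wy":0,"wz":0},{"dx":0.15,"dy":0,"dz":0,"wx":0,"wy":0,"wz":0}])

```text
time_s: 12.53
tcp_pos: [0.5251, -0.0617, 0.0765]
eef_rot: [-113.6, 89.3, -9.4]
contact_force: [-16.4, 6.9, 48.4]
gripper_width: 0.0005
```

```bash
python3 st.py
```

```text
to button tool [-0.      0.0026  0.0004]
t 12.5333 pos [ 0.5251 -0.0617  0.0765] toolx [ 0.013 -0.002 -1.   ] headz 104.3 rel tool y,z [ 0.0672 -0.1002] F [-16.39   6.93  48.45] Ftool [-48.67  13.6   10.51]
```

arm_command(plan=[{"dx":-0.03,"dy":0,"dz":0,"wx":0,"wy":0,"wz":0}])

```text
time_s: 12.62
tcp_pos: [0.525, -0.0617, 0.0779]
eef_rot: [-114.5, 89.3, -10.2]
contact_force: [-3.0, 1.5, 4.4]
gripper_width: 0.0004
```

```bash
python3 st.py; python3 look.py 12
```

```text
to button tool [-0.      0.0025  0.0003]
t 12.6167 pos [ 0.525  -0.0617  0.0779] toolx [ 0.013 -0.002 -1.   ] headz 104.3 rel tool y,z [ 0.0673 -0.1001] F [-3.05  1.55  4.42] Ftool [-4.46  2.52  2.23]
12.6167 [ 0.525  -0.0617  0.0779] [-114.51   89.26  -10.2 ] [-3.05  1.55  4.42]
```

View pics/12.png

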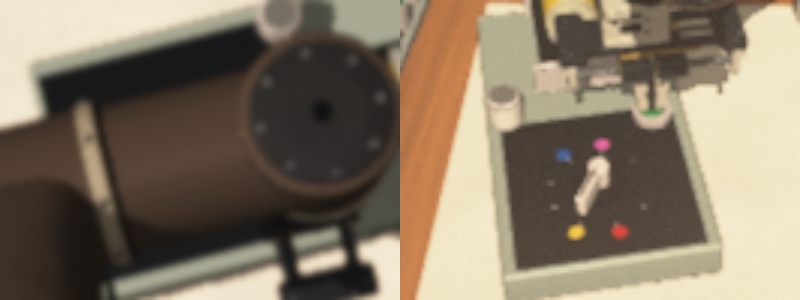

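arm_command(plan=[{"dx":0.03,"dy":0,"dz":0,"wx":0,"wy":0,"wz":0},{"dx":0,"dy":0,"dz":0,"wx":0,"wy":0,"wz":0}])

```text
time_s: 12.88
tcp_pos: [0.525, -0.0616, 0.0775]
eef_rot: [-112.7, 89.2, -8.4]
contact_force: [-1.7, 0.3, 4.9]
gripper_width: 0.0006
```

```bash
python3 st.py
```

```text
to button tool [-0.      0.0025  0.0003]
t 12.8833 pos [ 0.525  -0.0616  0.0775] toolx [ 0.014 -0.002 -1.   ] headz 104.3 rel tool y,z [ 0.0673 -0.1001] F [-1.67  0.35  4.87] Ftool [-4.89  1.47  0.72]
```

Held at about 5 N, with the button down. Now I'll raise the arm clear.

arm_command(plan=[{"dx":-0.3,"dy":0,"dz":0,"wx":0,"wy":0,"wz":0},{"dx":-0.8,"dy":0,"dz":0,"wx":0,"wy":0,"wz":0},{"dx":-0.9,"dy":0,"dz":0,"wx":0,"wy":0,"wz":0},{"dx":-0.9,"dy":0,"dz":0,"wx":0,"wy":0,"wz":0},{"dx":-0.9,"dy":0,"dz":0,"wx":0,"wy":0,"wz":0},{"dx":-0.9,"dy":0,"dz":0,"wx":0,"wy":0,"wz":0},{"dx":-0.9,"dy":0,"dz":0,"wx":0,"wy":0,"wz":0},{"dx":-0.5,"dy":0,"dz":0,"wx":0,"wy":0,"wz":0},{"dx":0,"dy":0,"dz":0,"wx":0,"wy":0,"wz":0},{"dx":0,"dy":0,"dz":0,"wx":0,"wy":0,"wz":0}])

```text
time_s: 13.72
tcp_pos: [0.5224, -0.0618, 0.205]
eef_rot: [-115.2, 89.3, -10.9]
contact_force: [-0.6, -0.2, -0.4]
gripper_width: 0.0002
```

```bash
python3 st.py; python3 look.py 13
python3 - <<'E'
from h import *
a=r.capture("side")[0];b=cv2.imread("pics/side0.png")
cv2.imwrite("pics/14.png",np.vstack([cv2.resize(a[:300,100:540,::-1],(440,300)),b[:300,100:540]]))
E
```

```text
to button tool [ 0.     -0.     -0.0002]
t 13.7167 pos [ 0.5224 -0.0618  0.205 ] toolx [ 0.011 -0.002 -1.   ] headz 104.2 rel tool y,z [ 0.0685 -0.1003] F [-0.56 -0.24 -0.4 ] Ftool [ 0.39  0.61 -0.09]
13.7167 [ 0.5224 -0.0618  0.205 ] [-115.16   89.34  -10.92] [-0.56 -0.24 -0.4 ]
```

View pics/13.png

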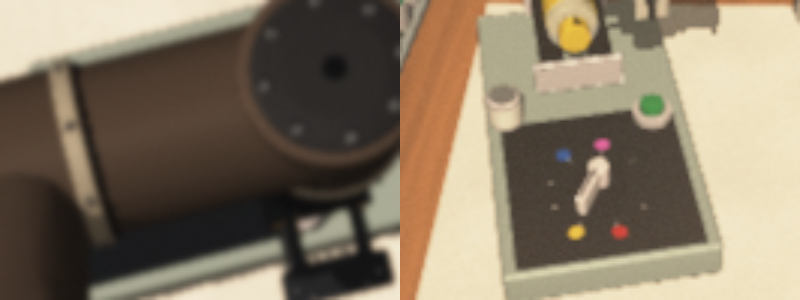

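View pics/14.png

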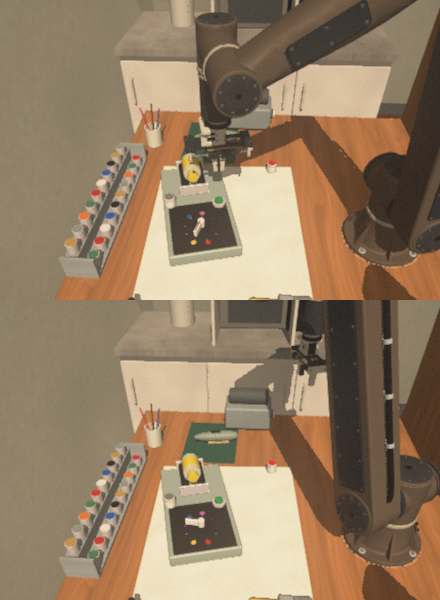

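The pointer is on the yellow dot, the button is up, the tin and bottle are where they began, and the arm is clear. I'll hand the job in.

```bash
python3 -c "
from plant import r
print(r.close_job())"
```

```text
the job is handed in; nothing more can be done
None
```

The pointer now rests at the yellow dot, and the start button was pressed fully down once it was there. I handed the job in at about 14 s; no verdict was reported.

- **Selector:** It started at click 4. I pushed it with the closed fingertips, one click at a time, to 3 and then 2, where the yellow dot is. The readings between push steps reached about 3 N, against the 18 N limit.
- **Start button:** The press overshot, and the wrist read about 48–50 N when the button bottomed out. That is under the 120 N wrist limit, and only the fingertips were seen touching the button. I eased back straight away to about 4–5 N for three rows (roughly 0.25 s), then raised the arm clear.
- **Last checks:** In the side view the pointer was on the yellow dot and the button was up. The bottle, the deck tin and the red-lid tin looked unmoved. The wrist force was close to zero with the arm clear.
- **Not checked:** The arm hid the mixer in the last top view, so that camera did not confirm the end state. I did not compare the hull, brush, ink, sprue and grey tin on the table before and after, but the arm did not go down near them.

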